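Load a chip carrier under the lamp bridge

ROBOT

A 6-joint arm with a two-finger parallel gripper is mounted at the origin on the work surface. World frame = base frame: x ahead of the robot, y to its left, z up, the work surface at z = 0. Lengths are in m, angles in rad, forces in N, time in s.
With the tool pointing down it reaches from about 0.35 to 0.775 m from the base axis. Payload 7.3 kg.
Tool frame: the origin (TCP) lies midway between the tips of the shut fingers; the grasp point (between the pads) lies 19 mm behind it; z points along the fingers, y is the line along which they close (so a half turn about z gives the same grasp; the last joint's range is limited). The gripper opens to 92 mm and grips with 3 to 60 N. Pads are 19 mm wide; open, the fingers measure 130 mm over their backs; the gripper's body (75 mm by 190 mm) begins 47 mm behind the grasp point.
Start: joints at [-1.308, 0.342, 1.524, -0, 1.275, -0.146], TCP at [0.209, -0.482, 0.227] pointing down, gripper open.
Joint ranges: [-2.53, 2.53], [-0.77, 2.02], [0.04, 2.7], [-1, 4.14], [0.28, 2.66], [-3.11, 3.11]. Speed limits (rad/s): [2.57, 2.57, 3.14, 3.14, 3.14, 3.14].

INTERFACE

Orientations are given as [roll, pitch, yaw] about the fixed x, y, z axes, in that order (R = Rz(yaw) Ry(pitch) Rx(roll)).
In Python, from cell import monitor, vision, workorder gives the robot as it stands.
- The arm moves only by the tool move_arm, never from a script. Its argument "rows" is a list of rows, each a list of 5 numbers: the shift along the world's x, y, z in mm, then the turn about the world's z in rad, then the closure, from -1 (fully open) to 1 (shut). A call has 1 to 12 rows; each row shifts and turns the commanded pose from where the row before left it; what a row does not reach is not made up. A row lasts 1/10 s, in which the tool goes at most 50 mm and 8.59 degrees, less where a joint would pass 70% of its speed; a pose out of reach is approached as far as the arm can. A call is refused whole if a number of a shift passes 50 or a number of a turn 0.15, either way. A call with a gripper value outside its range is refused whole. The fingers move at their own pace and stop on an object; "newtons" is the grip in N (left out, the last holds). Time passes only in rows, so rows that do not move let the fingers close. It gives the time, the measured TCP pose, the force, the opening and the grip force at its end, in the units of the state.
- monitor.observe(): the state, without advancing time (a new reading comes with each control period).
- vision.read_camera(name): name is "scene" or "top"; returns the picture (384x512x3 uint8, red, green, blue); there is no depth.
- vision.get_calibration(name): a dict with "K" (3x3 intrinsics, pixels), "k1" (the pictures are not rectified: a ray, as slopes to the right and down, at radius r is drawn at 1 + k1 r^2 times it, then the intrinsics apply), "T" (4x4, takes a point from camera to world coordinates). Camera axes: x right, y up, looking along -z (the intrinsics and any distortion apply to the point x, -y, -z); pixel columns grow to the right and rows downward; lengths in m; the calibration is good to about 2 mm. A picture is of the moment at which its call begins. get_calibration takes no time and is no camera call.
- workorder.hand_in(): hands the job in; it is judged then, once.
The state is a dict: "time": time; "qpos": joint angles; "qvel": joint speeds; "joint_efforts": joint torques, N m; "tool_pos": TCP position; "tool_rot": TCP orientation; "contact_force": force on the tool from outside, world axes, zero at the start; "torque": the same for the moment, N m; "opening": finger opening in m; "grip_force": force on a finger pad.
Only numpy, scipy, OpenCV 4.12 (cv2) and the standard library are available. Lean on these libraries where they do the work, as an engineer would, in place of code of your own. Each camera call takes 0.05 s, during which the arm holds its last target. There are 200 camera calls.

TASK

Load the microfluidic chip on the small inverted imager: push the flat chip carrier along the deck and under the low lamp bridge until it is fully home against the end stop, then push the steel latch fully shut behind it. Use the fingertips only to push: the carrier stays flat on the deck, never lifted or tipped, and nothing touches the lamp bridge. Leave alone the two reservoirs on the carrier, the vial on the deck, and the bottle and loose cap on the bench.

Things in the scene. Friction and masses are not known exactly. Their poses are not given: they have to be found in the camera images.
- imager: Compact inverted imager, fixed on the bench: white housing, flat black deck plate 310 x 236 mm (x by y), its top 95 mm above the bench. Origin on the bench under the middle of the deck; its +x axis is the direction in which the carrier is pushed (roughly away from the robot, yaw within 0.3 rad), z up.
- mouth (a point): Middle of the guide channel's mouth on the deck top, imager x = +22 mm, y = 0, axes as the imager's. Two rails 9 mm high flare inwards from here (opening about 102 mm wide, slope 0.42 rad) to imager x = 51 mm; from there to x = 120 mm they run straight, 76 mm apart (y = -38 to +38 mm).
- home (a point): Where the carrier's origin lies when it is fully home: on the deck top, imager x = +60 mm, y = 0, axes as the imager's. The carrier's front edge then meets the end stop, a bar 12 mm high with its face at imager x = +120 mm, and its rear edge lies at imager x = 0.
- bridge: Low lamp bridge fixed across the channel: grey beam 36 mm (x) by 156 mm (y) on two posts (inner faces at y = +-54 mm), a short blue ribbed lamp on top, 80 mm high over the deck in all. The lamp's snout (diameter 40 mm) hangs 24 mm, the beam 28 mm above the deck. Origin on the deck top under the lamp, imager x = +80 mm, y = 0; axes as the imager's.
- carrier: Loose aluminium chip carrier: flat plate 120 x 72 x 8 mm (x, y, z), about 0.2 kg, lying on the deck on the robot's side of the channel. Origin at the centre of its underside, +x towards the end stop. Its plain rear edge is the 72 mm wide face at x = -60 mm. The clear chip on its front part rises 18 mm above the underside. At home its rear 62 mm stick out of the bridge.
- reservoirs: Two upright reservoirs with white caps (diameter 18 mm, tops 37 mm above the carrier's underside) fixed to the carrier at carrier x = -36 mm, y = +-17 mm; not to be touched. Same origin and axes as the carrier.
- latch (a joint): Angle a of the steel latch about its upright pivot (rad): 0 = shut, at its stop, the arm across the channel 2 mm behind the carrier's rear edge at home. The arm points along (-sin a, -cos a) in the imager's x, y: to -y when shut, to -x (the robot) at 1.57, outwards beyond. Starts open at 1.65 to 2.15, limit 2.4. Stiff hinge (0.03 N m), stays where it is left.
- latch_pivot (a point): Pivot of the latch, at deck height, imager x = -8 mm, y = +70 mm; axes as the imager's. The pivot boss is 18 mm in diameter and 13 mm high.
- latch_tip (a point): Point on the latch arm 56 mm from the pivot, on the axis of its thumb stud (diameter 12 mm, from 10 to 22 mm above the deck). The arm is a bar 12 mm wide and 66 mm long, from 2 to 10 mm above the deck; this point lies 10 mm above the deck.
- vial: Small amber vial with a black cap, diameter 22 mm, 46 mm high, standing on the deck on its right side (about imager y = -92 mm); leave alone. Origin at the centre of its underside.
- bottle: Reagent bottle, diameter 60 mm, 110 mm high, standing on the bench to the right of the imager; leave alone. Origin at the centre of its underside.
- cap: Loose blue screw cap, diameter 30 mm, 14 mm high, on the bench to the right of the imager; leave alone. Origin at the centre of its underside.
- rack: Blue tube rack, 100 x 190 mm, with tubes up to 98 mm high, fixed on the bench to the left of the imager. Origin at the centre of its underside.
Not all that is in view belongs to the job. Several things have the shape of the carrier; the one meant has the colours described above.

How it is judged:
On the way, in this order (a step that is already met when the one before it is completed fails the run):
1. the carrier is home against the end stop, under the bridge, with the latch still open (x of carrier in the frame of home above -0.003 m and angle between the x axis of carrier and the x axis of home, either way round below 0.06 rad and value of joint latch above 0.5 rad), for 0.2 s.
2. the latch is shut behind the carrier (value of joint latch below 0.1 rad), for 0.2 s.
At the end, for the whole second after the job is handed in: the carrier lies flat and still in the channel, its front edge within 3 mm of the end stop, within 4 mm of the channel's middle and square to within 0.06 rad; the latch is within 0.1 rad of shut; the vial stands where it was (x of carrier in the frame of home above -0.003 m and y of carrier in the frame of home between -0.004 and 0.004 m and angle between the x axis of carrier and the x axis of home, either way round below 0.06 rad and angle between carrier's own z axis and vertical below 0.03 rad and linear speed of carrier below 0.01 m/s and value of joint latch below 0.1 rad and distance of vial from where it was at the start of the episode below 0.01 m and angle between vial's own z axis and vertical below 0.1 rad); the robot touches nothing.
It fails at once if the carrier is lifted more than 4 mm off the deck or tipped by more than 0.07 rad (4 degrees) (z of carrier in the frame of home above 0.004 m or angle between carrier's own z axis and vertical above 0.07 rad).
It fails at once if the carrier touches the lamp bridge (contact force between carrier and bridge above 0.5 N).
It fails at once if the robot touches the lamp bridge (contact force between any of the arm, the fingers and bridge above 1 N).
It fails at once if the robot touches the reservoirs (contact force between any of the arm, the fingers and reservoirs above 0.5 N).
It fails at once if the vial, the bottle or the cap is moved more than 10 mm, or the vial or bottle is tipped (distance of any of vial, bottle, cap from where it was at the start of the episode above 0.01 m or angle between any of vial, bottle's own z axis and vertical above 0.2 rad).
It also fails if it takes over 54 s, if anything falls off the work surface, if the arm or the gripper's body presses on something with over 40 N, if the wrist force passes 120 N, or if a joint passes its speed limit or range.

## Working session

There is one attempt and no reset: what is moved stays moved. The work goes in short steps, Python scripts to look and compute and a tool call to move; the robot and the scene stay as the last step left them, time stands still between calls to the robot, and variables do not carry over. Pictures are saved under pics/ and viewed, at most 10 in all, crops included, and the job is handed in when it is done.

Besides the shell and the picture viewer there is one more tool, called after "Emit:" in YAML: its name, and indented under it one key for each argument. move_arm: Moves the arm, as the interface text tells. Its arguments: {"type":"object","properties":{"rows":{"type":"array","items":{"type":"array","items":{"type":"number"}}},"newtons":{"type":"number"}},"required":["rows"]}

```bash
mkdir -p pics
cat > h.py <<'E'
import numpy as np, cv2
from cell import monitor, vision, workorder
def ray(name,uv):
    c=vision.get_calibration(name);K=np.array(c["K"]);T=np.array(c["T"])
    p=cv2.undistortPoints(np.array(uv,float).reshape(-1,1,2),K,np.array([c["k1"],0,0,0,0.]))[:,0]
    d=np.c_[p[:,0],-p[:,1],-np.ones(len(p))]@T[:3,:3].T
    return T[:3,3],d
def at(name,uv,z):
    o,d=ray(name,uv); return o+d*((z-o[2])/d[:,2])[:,None]
def tri(uva,uvb,a="scene",b="top"):
    o1,d1=ray(a,uva);o2,d2=ray(b,uvb);out=[]
    for x,y in zip(d1,d2):
        s=np.linalg.lstsq(np.c_[x,-y],o2-o1,rcond=None)[0]
        p,q=o1+s[0]*x,o2+s[1]*y; out.append(np.r_[(p+q)/2,np.linalg.norm(p-q)])
    return np.array(out)
def proj(name,P):
    c=vision.get_calibration(name);K=np.array(c["K"]);T=np.array(c["T"])
    q=(np.atleast_2d(P)-T[:3,3])@T[:3,:3]; q=q*[1,-1,-1]
    return cv2.projectPoints(q,np.zeros(3),np.zeros(3),K,np.array([c["k1"],0,0,0,0.]))[0][:,0]
E
python3 - <<'E'
from h import *
for n in ("scene","top"):
    im=vision.read_camera(n)[:,:,::-1]; cv2.imwrite(f"pics/{n}0_raw.png",im)
    cv2.imwrite(f"pics/{n}0.png",cv2.resize(im,(800,600),interpolation=cv2.INTER_CUBIC))
    print(n,np.round(vision.get_calibration(n)["T"],3).tolist())
print(monitor.observe())
E
```

```text
scene [[0.729, -0.472, 0.495, 1.096], [0.684, 0.491, -0.54, -0.664], [0.012, 0.732, 0.681, 0.94], [0.0, 0.0, 0.0, 1.0]]
top [[0.026, 0.984, -0.179, 0.306], [-1.0, 0.025, -0.009, 0.027], [-0.005, 0.179, 0.984, 1.271], [0.0, 0.0, 0.0, 1.0]]
{'time': 0.1, 'qpos': array([-1.30799162e+00,  3.42646297e-01,  1.52486715e+00,  4.20086537e-06,
        1.27541676e+00, -1.46008254e-01]), 'qvel': array([-0.00162573, -0.00058733, -0.0033898 ,  0.00122379,  0.00083921,
        0.00138018]), 'joint_efforts': array([ 1.71082142e-03, -4.32003772e+01, -2.44694388e+01,  7.19210249e-02,
        5.25989290e-02, -4.57618762e-05]), 'tool_pos': array([ 0.20862575, -0.48139398,  0.22613694]), 'tool_rot': array([-3.14026993e+00, -1.98573734e-04,  4.08811604e-01]), 'contact_force': array([-0.06344338,  0.09101707, -0.26963043]), 'torque': array([-0.00448115,  0.02461804, -0.000942  ]), 'grip_force': 0.0, 'opening': 0.09203766695945749}
```

View pics/scene0.png

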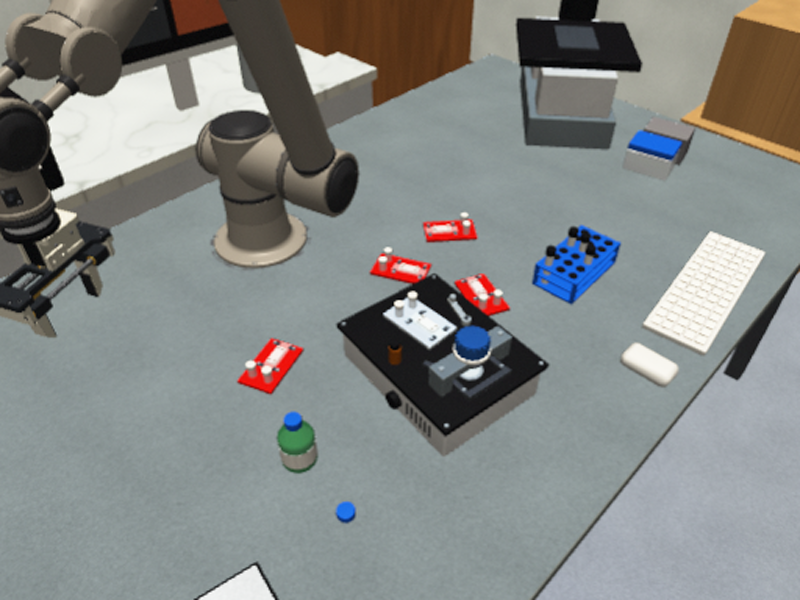

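View pics/top0.png

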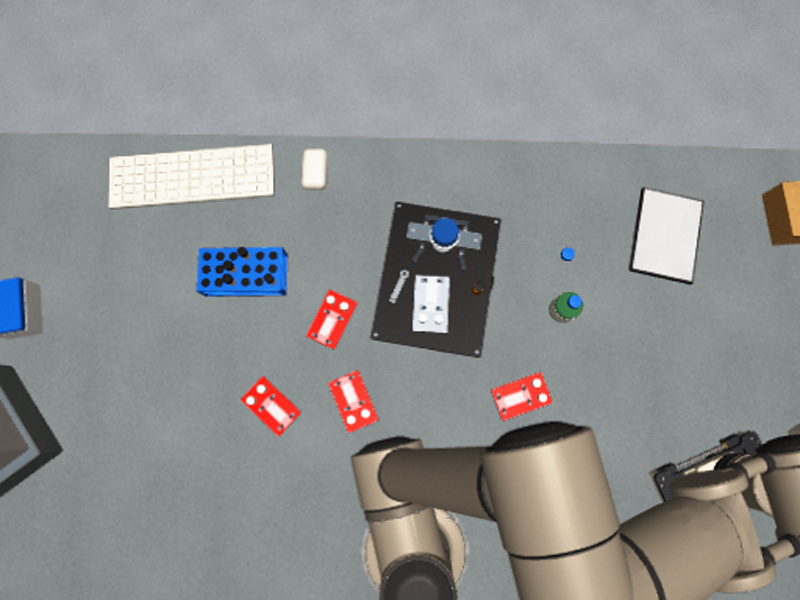

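The white carrier lies on the black deck: (425,320) in the scene view and (431,303) in the top view. The red ones are decoys. Next I'll enlarge both views.

Run:
```python
from h import *
a=cv2.imread("pics/scene0_raw.png")[172:292,208:358]; cv2.imwrite("pics/sc.png",cv2.resize(a,None,fx=5,fy=5,interpolation=cv2.INTER_CUBIC))
b=cv2.imread("pics/top0_raw.png")[125:233,230:330]; cv2.imwrite("pics/tc.png",cv2.resize(b,None,fx=5.5,fy=5.5,interpolation=cv2.INTER_CUBIC))
```

```text
(no output)
```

View pics/sc.png

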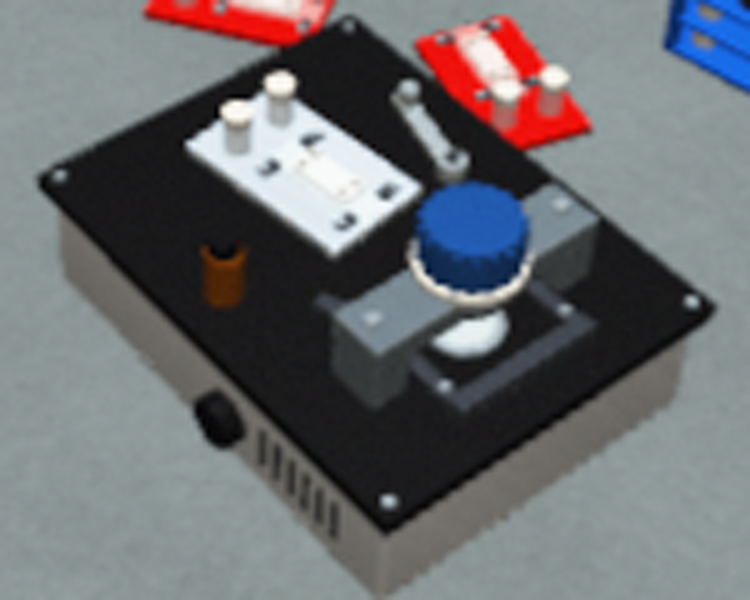

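View pics/tc.png

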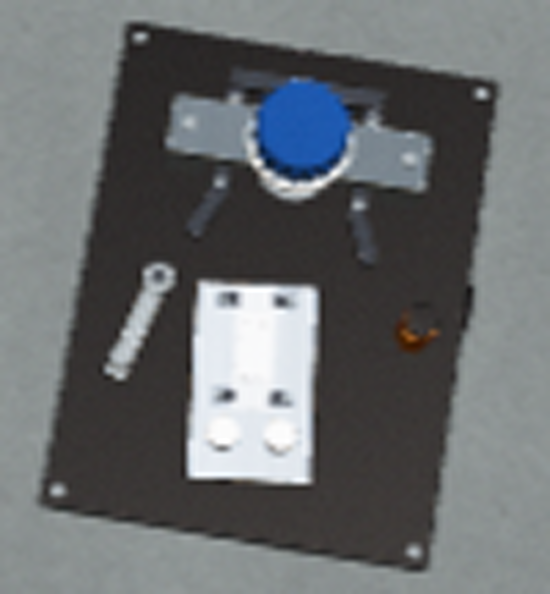

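```bash
cat > pose.py <<'E'
from h import *
S=lambda p:(np.array(p,float)+.5)/5-.5+[208,172]
T=lambda p:(np.array(p,float)+.5)/5.5-.5+[230,125]
def fit(L,W):  # local xy -> world xy
    L=np.array(L,float);W=np.array(W)
    l=L-L.mean(0);w=W-W.mean(0)
    a=np.arctan2((l[:,0]*w[:,1]-l[:,1]*w[:,0]).sum(),(l*w).sum())
    R=np.array([[np.cos(a),-np.sin(a)],[np.sin(a),np.cos(a)]])
    t=W.mean(0)-R@L.mean(0); return a,t,np.linalg.norm((L@R.T+t)-W,axis=1)
E
python3 - <<'E'
from pose import *
np.set_printoptions(precision=4,suppress=True)
dl=[[-.155,.118],[-.155,-.118],[.155,-.118],[.155,.118]]
sS=[(348,12),(38,180),(387,532),(716,308)];sT=[(40,505),(427,570),(497,82),(127,22)]
wS=[(349,25),(59,176),(388,502),(691,301)];wT=[(57,490),(414,551),(481,93),(140,37)]
cl=[[-.06,.036],[-.06,-.036],[.06,-.036],[.06,.036]]
cS=[(293,92),(187,145),(333,250),(422,183)];cT=[(189,478),(312,484),(317,287),(200,282)]
print("corner tri\n",tri(S(sS),T(sT)));print("screw tri\n",tri(S(wS),T(wT)))
print("carrier tri\n",tri(S(cS),T(cT)))
print("latch piv, stud\n",tri(S([(455,160),(407,88)]),T([(159,276),(118,370)])))
for n,s,t,l,z in (("deck",sS,sT,dl,.095),("carrier",cS,cT,cl,.103)):
    for c,p in (("scene",S(s)),("top",T(t))):
        print(n,c,*fit(l,at(c,p,z)[:,:2]))
    print(n,"tri",*fit(l,tri(S(s),T(t))[:,:2]))
print("latch@z pivot", at("top",T([(159,276)]),.108),at("scene",S([(455,160)]),.108))
print("stud", at("top",T([(118,370)]),.117),at("scene",S([(407,88)]),.117))
E
```

```text
corner tri
 [[ 0.4463  0.1049  0.095   0.0022]
 [ 0.4143 -0.1272  0.0909  0.0004]
 [ 0.7206 -0.1718  0.0898  0.0032]
 [ 0.7537  0.0616  0.0914  0.0028]]
screw tri
 [[ 0.4556  0.0951  0.0959  0.0018]
 [ 0.4246 -0.1193  0.0955  0.0016]
 [ 0.7114 -0.1609  0.0949  0.0031]
 [ 0.7425  0.053   0.0953  0.0027]]
carrier tri
 [[ 0.4692  0.0205  0.0963  0.0105]
 [ 0.4634 -0.0563  0.1023  0.0012]
 [ 0.5824 -0.0593  0.1038  0.003 ]
 [ 0.584   0.0125  0.1052  0.0011]]
latch piv, stud
 [[0.5867 0.0377 0.1075 0.0006]
 [0.5284 0.0616 0.1104 0.0018]]
deck scene -0.14245494989671106 [ 0.5848 -0.0362] [0.0029 0.003  0.0011 0.0015]
deck top -0.14117286460816544 [ 0.5836 -0.0321] [0.0009 0.0007 0.001  0.0006]
deck tri -0.14105445145631063 [ 0.5837 -0.0332] [0.0008 0.0011 0.0001 0.0003]
carrier scene -0.056373050569388065 [ 0.5263 -0.0208] [0.0091 0.003  0.0032 0.0062]
carrier top -0.022062767909620508 [ 0.524  -0.0213] [0.0008 0.0008 0.0006 0.0005]
carrier tri -0.047606852144594994 [ 0.5247 -0.0206] [0.0036 0.0026 0.0006 0.0024]
latch@z pivot [[0.5868 0.0379 0.108 ]] [[0.5869 0.037  0.108 ]]
stud [[0.5265 0.0607 0.117 ]] [[0.5334 0.0566 0.117 ]]
```

The triangulated heights agree with the text: deck 95 mm, carrier top about 103 mm. Imager: centre (0.5836, -0.033), yaw -0.142. Carrier: centre (0.524, -0.021), yaw -0.022. I'll move behind the carrier with the fingers half open, so there are two push contacts.

Emit:
move_arm:
  rows:
    - [19, 38, 0, -0.036, 0.5]
    - [19, 38, 0, -0.036, 0.5]
    - [19, 38, 0, -0.036, 0.5]
    - [19, 38, 0, -0.036, 0.5]
    - [19, 38, 0, -0.036, 0.5]
    - [19, 38, 0, -0.036, 0.5]
    - [19, 38, 0, -0.036, 0.5]
    - [19, 38, 0, -0.036, 0.5]
    - [19, 38, 0, -0.036, 0.5]
    - [19, 38, 0, -0.036, 0.5]
    - [19, 38, 0, -0.036, 0.5]
    - [19, 38, 0, -0.036, 0.5]

```text
time: 1.3
tool_pos: [0.437, -0.024, 0.2266]
tool_rot: [3.141, 0.0, -0.025]
contact_force: [-0.0, -1.0, 1.3]
opening: 0.0229
grip_force: 0.0
```

Emit:
move_arm:
  rows:
    - [0, 0, 0, 0, 0.5]
    - [0, 0, 0, 0, 0.5]
    - [0, 0, 0, 0, 0.5]

```text
time: 1.6
tool_pos: [0.4362, -0.0264, 0.2265]
tool_rot: [3.141, 0.001, -0.024]
contact_force: [-0.1, -0.0, 0.6]
opening: 0.0228
grip_force: 0.0
```

Emit:
move_arm:
  rows:
    - [1, 7, -20, 0, 0.5]
    - [0, 0, -30, 0, 0.5]
    - [0, 0, -30, 0, 0.5]
    - [0, 0, -25, 0, 0.5]
    - [0, 0, -15, 0, 0.5]
    - [0, 0, -4, 0, 0.5]
    - [0, 0, -3, 0, 0.5]
    - [0, 0, 0, 0, 0.5]

```text
time: 2.4
tool_pos: [0.438, -0.0194, 0.1002]
tool_rot: [3.141, -0.001, -0.024]
contact_force: [2.0, 0.4, -0.1]
opening: 0.0231
grip_force: 0.0
```

Run:
```python
from h import *
a=vision.read_camera("scene")[172:292,208:358,::-1]; a=cv2.resize(a,None,fx=5,fy=5,interpolation=cv2.INTER_CUBIC)
cv2.imwrite("pics/s1.png",a)
o=monitor.observe(); print(o["tool_pos"],o["tool_rot"],o["contact_force"])
```

```text
[ 0.43810972 -0.01926235  0.10041303] [ 3.14124342e+00 -1.21401374e-03 -2.39280345e-02] [-0.04935824  0.14031718  0.93369838]
```

View pics/s1.png

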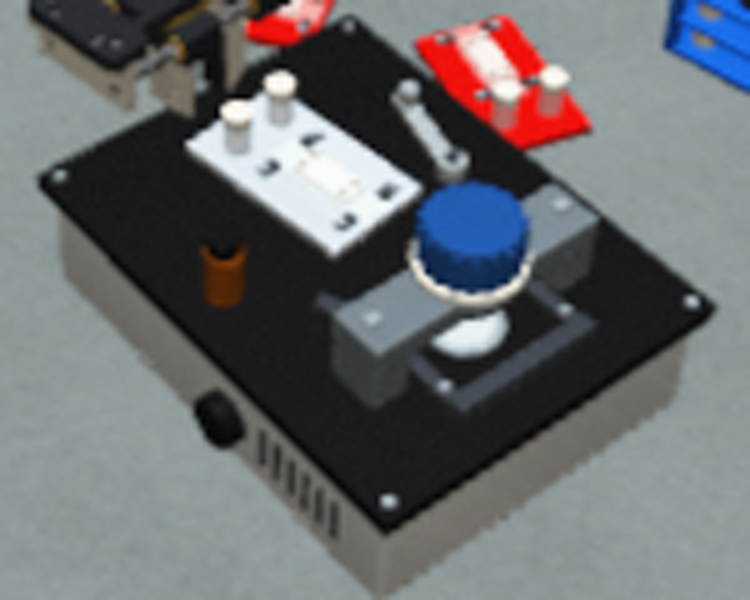

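The fingertips are just behind the rear edge, at crop (185,115) and (235,85), and the carrier hasn't moved. I'll lower slightly, touch it, then push while squaring it up.

Emit:
move_arm:
  rows:
    - [4, 0, -1.5, 0, 0.5]
    - [5, 0, 0, 0, 0.5]
    - [4, 0, 0, 0, 0.5]
    - [4, 0, 0, 0, 0.5]

```text
time: 2.85
tool_pos: [0.4549, -0.0187, 0.0983]
tool_rot: [3.141, 0.001, -0.023]
contact_force: [-2.3, 0.1, 1.1]
opening: 0.0231
grip_force: 1.3
```

Emit:
move_arm:
  rows:
    - [3, -0.2, 0, -0.005, 0.5]
    - [6, -0.4, 0, -0.01, 0.5]
    - [6, -0.4, 0, -0.01, 0.5]
    - [6, -0.4, 0, -0.01, 0.5]
    - [6, -0.4, 0, -0.01, 0.5]
    - [6, -0.4, 0, -0.01, 0.5]
    - [6, -0.4, 0, -0.01, 0.5]
    - [6, -0.5, 0, -0.012, 0.5]
    - [6, -0.5, 0, -0.012, 0.5]
    - [5, -0.5, 0, -0.012, 0.5]
    - [4, -0.5, 0, -0.01, 0.5]
    - [0, 0, 0, 0, 0.5]

```text
time: 4.05
tool_pos: [0.5159, -0.0236, 0.0984]
tool_rot: [3.141, -0.002, -0.135]
contact_force: [0.5, 0.3, -0.4]
opening: 0.023
grip_force: 0.0
```

Run:
```python
from h import *
for n,(r,c),f in (("scene",(172,208),5),("top",(125,230),5.5)):
    a=vision.read_camera(n)[:,:,::-1]; cv2.imwrite(f"pics/{n}2_raw.png",a)
a=cv2.imread("pics/scene2_raw.png")[172:292,208:358];cv2.imwrite("pics/s2.png",cv2.resize(a,None,fx=5,fy=5,interpolation=cv2.INTER_CUBIC))
o=monitor.observe(); print(o["tool_pos"],o["tool_rot"],o["contact_force"])
```

```text
[ 0.51531308 -0.02342936  0.09838085] [ 3.14148514e+00 -1.23767879e-03 -1.34143359e-01] [-0.44607836 -0.10129761 -0.25234836]
```

View pics/s2.png

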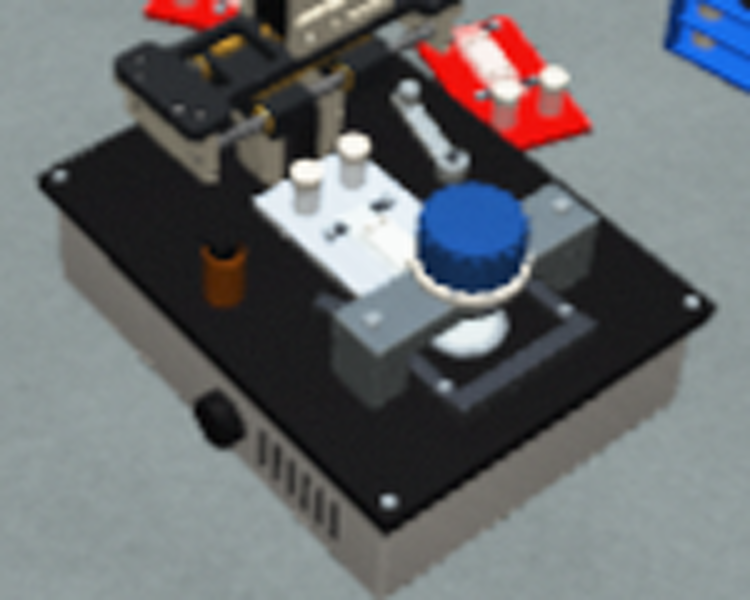

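The carrier follows squarely; its right-hand edge runs from (253,200) to about (355,293). I'll check where it sits in the imager frame.

Run:
```python
from pose import *
np.set_printoptions(precision=4,suppress=True)
a=-.142;R=np.array([[np.cos(a),-np.sin(a)],[np.sin(a),np.cos(a)]])
for c0 in ([.5836,-.033],):
    print("edge",(at("scene",S([(253,200),(355,293)]),.103)[:,:2]-c0)@R)
    print("caps",(at("scene",S([(307,170),(353,147)]),.132)[:,:2]-c0)@R)
    print("screws(scene, expect sym)",(at("scene",S([(349,25),(59,176),(388,502),(691,301)]),.095)[:,:2]-c0)@R)
    print("tool",(np.array([.5153,-.0234])-c0)@R)
```

```text
edge [[-0.0562 -0.0377]
 [ 0.0329 -0.0379]]
caps [[-0.0336 -0.0178]
 [-0.032   0.014 ]]
screws(scene, expect sym) [[-0.146   0.1085]
 [-0.1461 -0.1083]
 [ 0.1439 -0.1099]
 [ 0.1444  0.1066]]
tool [-0.069  -0.0002]
```

Emit:
move_arm:
  rows:
    - [3, -0.4, 0, -0.004, 0.5]
    - [5, -0.7, 0, -0.004, 0.5]
    - [5, -0.7, 0, 0, 0.5]
    - [5, -0.7, 0, 0, 0.5]
    - [5, -0.7, 0, 0, 0.5]
    - [5, -0.7, 0, 0, 0.5]
    - [5, -0.7, 0, 0, 0.5]
    - [5, -0.7, 0, 0, 0.5]
    - [5, -0.7, 0, 0, 0.5]
    - [4, -0.6, 0, 0, 0.5]
    - [2, -0.3, 0, 0, 0.5]
    - [0, 0, 0, 0, 0.5]

```text
time: 5.35
tool_pos: [0.5643, -0.0304, 0.0982]
tool_rot: [3.141, -0.001, -0.142]
contact_force: [-0.3, -0.1, -0.1]
opening: 0.0227
grip_force: 0.0
```

Emit:
move_arm:
  rows:
    - [2, -0.3, 0, 0, 0.5]
    - [2, -0.3, 0, 0, 0.5]
    - [0, 0, 0, 0, 0.5]

```text
time: 5.65
tool_pos: [0.5681, -0.0309, 0.0982]
tool_rot: [3.142, -0.0, -0.142]
contact_force: [-0.8, -0.0, -0.4]
opening: 0.0233
grip_force: 0.2
```

Emit:
move_arm:
  rows:
    - [2, -0.3, 0, 0, 0.5]
    - [1, -0.1, 0, 0, 0.5]
    - [1, -0.1, 0, 0, 0.5]
    - [1, -0.2, 0, 0, 0.5]
    - [0, 0, 0, 0, 0.5]

```text
time: 6.15
tool_pos: [0.5726, -0.0315, 0.0982]
tool_rot: [3.142, 0.001, -0.142]
contact_force: [-2.5, 0.2, 1.0]
opening: 0.0231
grip_force: 1.2
```

Emit:
move_arm:
  rows:
    - [1, -0.1, 0, 0, 0.5]
    - [0.5, -0.1, 0, 0, 0.5]
    - [0, 0, 0, 0, 0.5]

```text
time: 6.45
tool_pos: [0.5727, -0.0315, 0.0981]
tool_rot: [3.142, 0.004, -0.142]
contact_force: [-7.6, 0.0, 4.4]
opening: 0.0233
grip_force: 3.7
```

Emit:
move_arm:
  rows:
    - [1, -0.1, 0, 0, 0.5]
    - [0, 0, 0, 0, 0.5]
    - [0, 0, 0, 0, 0.5]

```text
time: 6.75
tool_pos: [0.5728, -0.0315, 0.0981]
tool_rot: [3.141, 0.006, -0.142]
contact_force: [-10.5, 1.3, 5.8]
opening: 0.023
grip_force: 5.2
```

Run:
```python
from h import *
a=vision.read_camera("scene")[:,:,::-1][192:282,233:353]
cv2.imwrite("pics/s3.png",cv2.resize(a,None,fx=6.5,fy=6.5,interpolation=cv2.INTER_CUBIC))
```

```text
(no output)
```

View pics/s3.png

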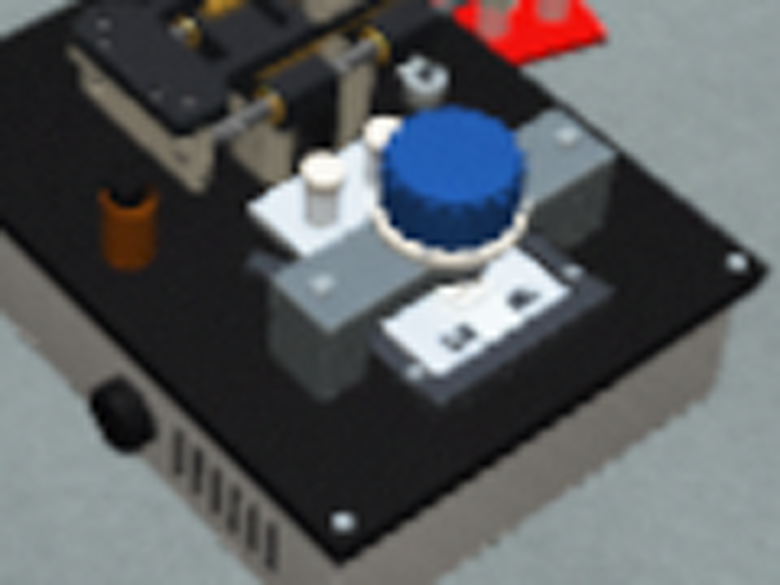

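The front edge sits flush against the end stop, along (432,375) to (572,290), and the push force rose without any further motion, so the carrier is home. I'll back off, rise, shut the fingers and go to the outer side of the latch.

Emit:
move_arm:
  rows:
    - [-4, 0.6, 0, 0, 0.5]
    - [-8, 1.1, 0, 0, 0.5]
    - [-10, 1.4, 0, 0, 0.5]
    - [-10, 1.4, 0, 0, 0.5]
    - [0, 0, 25, 0, 0.5]
    - [0, 0, 35, 0, 1]
    - [-2, 30, 0, 0, 1]
    - [-2, 35, 0, 0, 1]
    - [-2, 35, 0, 0, 1]
    - [-2, 28, 0, 0, 1]
    - [0, 0, 0, 0, 1]
    - [0, 0, 0, 0, 1]
  newtons: 10

```text
time: 8.0
tool_pos: [0.5348, 0.1009, 0.1583]
tool_rot: [3.141, -0.0, -0.141]
contact_force: [0.3, 0.3, 0.2]
opening: 0.0005
grip_force: 0.0
```

Run:
```python
from pose import *
np.set_printoptions(precision=4,suppress=True)
o=monitor.observe();print(o["tool_pos"],o["tool_rot"],o["opening"])
a=-.142;R=np.array([[np.cos(a),-np.sin(a)],[np.sin(a),np.cos(a)]]);c=np.array([.5836,-.033])
print("tool imager",(o["tool_pos"][:2]-c)@R)
C=np.array([[-.068,.125]]+[[-.018-.05*np.sin(t)-.006*np.cos(t),.089-.05*np.cos(t)+.006*np.sin(t)] for t in np.arange(1.57,-.01,-.157)])
W=C@R.T+c;print(W);print(np.diff(W,axis=0)*1e3)
x=vision.read_camera("scene")[:,:,::-1][172:292,208:358]; x=cv2.resize(x,None,fx=5,fy=5,interpolation=cv2.INTER_CUBIC)
cv2.imwrite("pics/s4.png",x)
```

```text
[0.5348 0.1009 0.1583] [ 3.1412 -0.0003 -0.1406] 0.0005089881142392338
tool imager [-0.0673  0.1257]
[[0.534  0.1004]
 [0.5297 0.0706]
 [0.5283 0.0629]
 [0.5281 0.055 ]
 [0.5291 0.0471]
 [0.5314 0.0396]
 [0.5348 0.0324]
 [0.5393 0.0259]
 [0.5447 0.0202]
 [0.551  0.0154]
 [0.5579 0.0116]
 [0.5654 0.009 ]]
[[ -4.256  -29.7368]
 [ -1.4306  -7.7676]
 [ -0.1985  -7.8957]
 [  1.0385  -7.8296]
 [  2.2499  -7.571 ]
 [  3.406   -7.126 ]
 [  4.4783  -6.5059]
 [  5.4405  -5.7256]
 [  6.2688  -4.8046]
 [  6.9429  -3.7653]
 [  7.4463  -2.6334]]
```

View pics/s4.png

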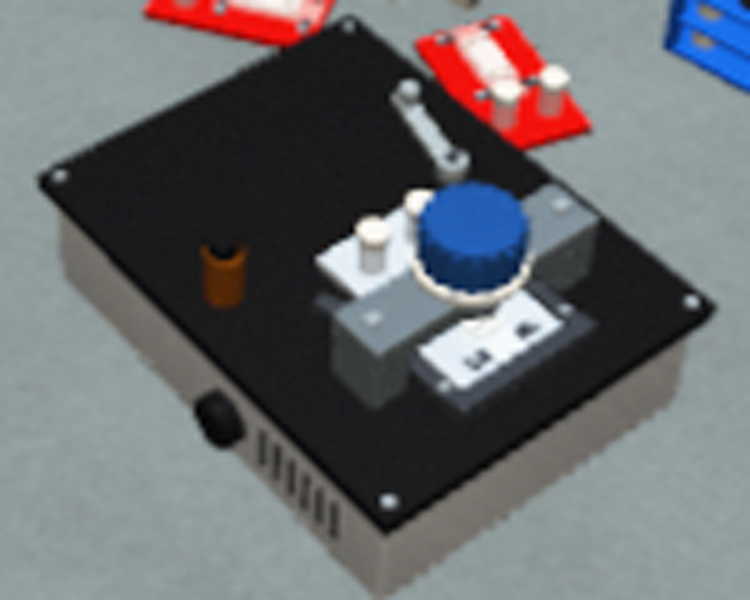

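The carrier is home, and the latch is still open and untouched, with its stud at (407,88). I'll lower beside it and sweep it shut.

Emit:
move_arm:
  rows:
    - [0, 0, -25, 0, 1]
    - [0, 0, -25, 0, 1]
    - [0, 0, -8, 0, 1]
    - [-1, -8, 0, 0, 1]
    - [-1.5, -8, 0, 0, 1]
    - [-1, -7, 0, 0, 1]
    - [-1, -7, 0, 0, 1]
    - [-1, -8, 0, 0, 1]
    - [0, -8, 0, 0, 1]
    - [1, -8, 0, 0, 1]

```text
time: 9.05
tool_pos: [0.5308, 0.046, 0.1005]
tool_rot: [3.142, -0.0, -0.142]
contact_force: [-0.1, 0.8, 1.0]
opening: 0.0007
grip_force: 0.4
```

Emit:
move_arm:
  rows:
    - [2.5, -7.5, 0, 0, 1]
    - [3.5, -7, 0, 0, 1]
    - [4.5, -6.5, 0, 0, 1]
    - [5.5, -5.5, 0, 0, 1]
    - [6, -5, 0, 0, 1]
    - [7, -4, 0, 0, 1]
    - [4, -1.5, 0, 0, 1]
    - [0, 0, 0, 0, 1]

```text
time: 9.85
tool_pos: [0.5643, 0.0095, 0.1001]
tool_rot: [-3.142, -0.0, -0.142]
contact_force: [1.0, -0.3, -1.0]
opening: 0.0007
grip_force: 0.0
```

Emit:
move_arm:
  rows:
    - [1, -0.1, 0, 0, 1]
    - [1, -0.1, 0, 0, 1]
    - [0, 0, 0, 0, 1]

```text
time: 10.15
tool_pos: [0.5646, 0.0096, 0.1001]
tool_rot: [3.141, 0.002, -0.142]
contact_force: [-3.8, -1.0, 1.3]
opening: 0.0004
grip_force: 2.3
```

Emit:
move_arm:
  rows:
    - [1, -0.1, 0, 0, 1]
    - [0, 0, 0, 0, 1]

```text
time: 10.35
tool_pos: [0.5647, 0.0096, 0.1]
tool_rot: [3.141, 0.004, -0.142]
contact_force: [-7.9, -0.5, 2.9]
opening: 0.0005
grip_force: 3.8
```

The latch is at its stop: the tool stays put while the force rises. I'll back off, rise and look.

Emit:
move_arm:
  rows:
    - [-5, 0.7, 0, 0, 1]
    - [-10, 1.4, 0, 0, 1]
    - [-15, 2, 0, 0, 1]
    - [-10, 1.4, 0, 0, 1]
    - [0, 0, 30, 0, 1]
    - [0, 0, 40, 0, 1]
    - [-10, 30, 30, 0, 1]
    - [-20, 40, 20, 0, 1]
    - [-20, 40, 0, 0, 1]
    - [-20, 30, 0, 0, 1]
    - [0, 0, 0, 0, 1]

```text
time: 11.45
tool_pos: [0.4542, 0.1579, 0.2207]
tool_rot: [-3.14, -0.0, -0.138]
contact_force: [-0.5, 0.2, -0.1]
opening: 0.0008
grip_force: 0.0
```

Run:
```python
from h import *
x=vision.read_camera("scene")[:,:,::-1][172:292,208:358]; x=cv2.resize(x,None,fx=5,fy=5,interpolation=cv2.INTER_CUBIC)
cv2.imwrite("pics/s5.png",x); print(monitor.observe()["contact_force"])
```

```text
[ 0.84374068 -0.06291119  0.40986067]
```

View pics/s5.png

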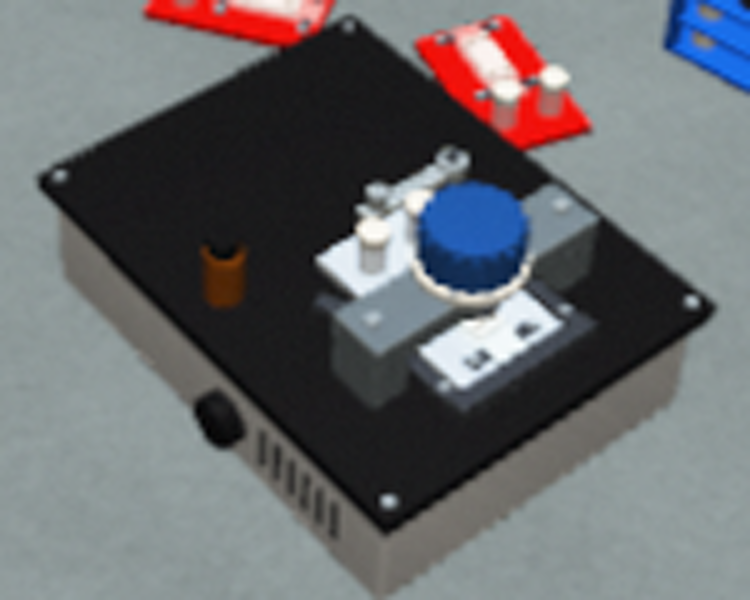

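Run:
```python
from pose import *
a=-.142;R=np.array([[np.cos(a),-np.sin(a)],[np.sin(a),np.cos(a)]]);c=np.array([.5836,-.033])
for t in (0,.1,.2):
    L=np.array([[-.008,.07],[-.008-.056*np.sin(t),.07-.056*np.cos(t)]])
    P=np.c_[L@R.T+c,[.108,.117]]; print(t,((proj("scene",P)-[208,172]+.5)*5-.5).round(1).tolist())
```

```text
0 [[453.7, 158.5], [379.9, 190.1]]
0.1 [[453.7, 158.5], [373.7, 184.3]]
0.2 [[453.7, 158.5], [368.4, 178.1]]
```

The latch stud at (377,193) matches the projection for a = 0, so the latch is shut. The carrier is home and the vial hasn't moved.

```bash
python3 -c "
from cell import workorder
print(workorder.hand_in())"
```

```text
the job is handed in; nothing more can be done
None
```

The carrier is home against the end stop and the latch is shut behind it; I handed the job in at about 11.5 s of the 54 s allowed, and the hand-in gave no verdict.

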